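Set the jack leg of a gearbox repair stand down on its packing block

ROBOT

A 6-joint arm with a two-finger parallel gripper is mounted at the origin on the work surface. World frame = base frame: x ahead of the robot, y to its left, z up, the work surface at z = 0. Lengths are in m, angles in rad, forces in N, time in s.
With the tool pointing down it reaches from about 0.375 to 0.925 m from the base axis. Payload 5.7 kg.
Tool frame: the origin (TCP) lies at the very end of the fingers, on their centre line; the grasp point (between the pads) lies 19 mm behind it; z points along the fingers, y is the line along which they close (so a half turn about z gives the same grasp; the last joint's range is limited). The gripper opens to 88 mm and grips with 3 to 60 N. Pads are 20 mm wide; open, the fingers measure 115 mm over their backs; the gripper's body (75 mm by 178 mm) begins 61 mm behind the grasp point.
Start: joints at [1.092, 0.359, 1.51, -0, 1.272, -0.115], TCP at [0.213, 0.561, 0.193] pointing down, gripper open.
Joint ranges: [-2.97, 2.97], [-1.01, 2.36], [0.21, 2.38], [-0.96, 4.11], [0.2, 2.71], [-2.98, 2.98]. Speed limits (rad/s): [2.39, 2.39, 3.14, 3.14, 3.14, 3.14].

INTERFACE

Orientations are given as a 3x3 rotation matrix whose columns are the frame's x, y, z axes.
In Python, from rig import r, eyes gives the robot as it stands.
- The arm moves only by the tool drive_tool, never from a script. Its argument "steps" is a list of rows, each a list of 5 numbers: the opening, from -1 (shut) to 1 (fully open), then the shift along the tool's x, y, z in mm, then the turn about the tool's z in rad. In form: [[gripper, dx, dy, dz, turn], ...]. A call has 1 to 10 rows; each row shifts and turns the commanded pose from where the row before left it, along the tool's axes as they then stand; what a row does not reach is not made up. A row lasts 1/12 s, in which the tool goes at most 41.7 mm and 7.16 degrees, less where a joint would pass 70% of its speed; a pose out of reach is approached as far as the arm can. A call with a gripper value outside its range is refused whole. The fingers move at their own pace and stop on an object; "grip_force" is the grip in N (left out, the last holds). Time passes only in rows, so rows that do not move let the fingers close. It gives the time, the measured TCP pose, the force, the opening and the grip force at its end, in the units of the state.
- r.sense(): the state, without advancing time (a new reading comes with each control period).
- eyes.read_camera(name): name is "scene" or "top" or "wrist"; returns (picture, depth): 384x512x3 uint8, red, green, blue; 384x512 float32, m along the optical axis (not along the pixel's ray), 0 where there is no reading.
- eyes.camera_info(name): a dict with "mtx" (3x3 intrinsics, pixels), "k1" (the pictures are not rectified: a ray, as slopes to the right and down, at radius r is drawn at 1 + k1 r^2 times it, then the intrinsics apply), "extrinsics" (4x4, takes a point from world to camera coordinates). Camera axes: x right, y down, z forward; pixel columns grow to the right and rows downward; lengths in m; the calibration is good to about 2 mm. A picture is of the moment at which its call begins: read the wrist's pose just before it. camera_info takes no time and is no camera call; for the wrist camera it gives the pose at the moment of the call.
- r.job_done(): hands the job in; it is judged then, once.
Trained networks look in the newest picture that a camera, given by its name, has taken for a name from the list of things; names that differ only in an ending like _2 or _b are one class to them, and where a whole thing is asked for, a point or a joint stands for the part that bears it (a point fixed in the world has none). Each returns a list of dicts, best first, with "conf" (0 to 1); they miss things now and then, are a little off and sometimes report something else, mostly with a low value. They report only what shows in the picture. A call takes as long as a camera call. They do not tell look-alikes from the thing itself.
- eyes.search_frame(camera, query): "location" ([x, y, z] in m, in the coordinates of the camera as it stood for that picture, good to about 4 mm: the middle of the surface that is visible of it).
- eyes.cut_out(camera, query): "region" (384x512 bool, what is visible of it).
The state is a dict: "t": time; "q": joint angles; "dq": joint speeds; "joint_efforts": joint torques, N m; "eef_pos": TCP position; "tcp_rot": TCP orientation; "ft_force": force on the tool from outside, world axes, zero at the start; "ft_torque": the same for the moment, N m; "width": finger opening in m; "grasp_force": force on a finger pad.
Only numpy, scipy, OpenCV 4.12 (cv2) and the standard library are available. Lean on these libraries where they do the work, as an engineer would, in place of code of your own. Each camera call takes 0.05 s, during which the arm holds its last target. There are 200 camera calls.

TASK

The overhanging end of the gearbox stand needs support: lay the loose hardwood block flat on the bench under the jack leg so that the whole round foot will come down on it, then wind the crank clockwise (seen from above) until the foot bears firmly on the block. You feel it in the crank: stop when it has become clearly heavier, about half as heavy again as it ran free, and do not crank on beyond that, as too much load damages the jack. Leave the other things on the bench where they are and let go.

Things in the scene. Friction and masses are not known exactly. Their poses are not given: they have to be found in the camera images.
- stand: Grey gearbox stand fixed to the bench, 280 mm high. Origin on the bench under the jack axis; x points along its 50 mm wide beam (135 to 175 mm high) from the jack to the post. Base plate 120 x 200 mm, 195 to 315 mm along x; gearbox on the beam 135 to 326 mm along x, up to 110 mm wide. Jack leg on the beam's free end: steel tube 42 mm across, 94 to 200 mm high, its foot below, its crank on top.
- jack_axis (a point): Point on the bench straight under the centre of the jack's flat round foot (steel, 40 mm across, rubber-sprung, on a screw out of the tube's lower end). At the start the foot's underside is 55 to 73 mm above the bench; wound right down it still ends 27 mm above it, so it needs the block. The crank turns about the same vertical axis.
- crank_centre (a point): Crank hub on the jack's axis, 215 mm above the bench; arm 18 mm wide, 211 to 219 mm high. Clockwise from above lowers the foot 3.0 mm per rad; it meets the block after 5 to 11 rad. Turning free it needs about 10 N at the knob along its circle (0.6 N m; less is felt once it pauses); each 20 N on the foot adds 1 N. The foot is stiff: from contact on, each rad adds about 180 N. Let go, it stays put.
- knob_mid (a point): Middle of the crank's black knob, an upright cylinder 24 mm across, from 221 to 263 mm above the bench. It spins freely on its pin, so a gripper can hold it from above and go round with unchanged orientation. Its centre is always 60 mm from the jack's axis; it may start at any angle.
- block: Loose plain hardwood block, 220 mm long (its x), 64 mm wide (its y), 40 mm high, about 0.4 kg; origin at the centre of its underside. It lies flat to the robot's left or right, its length roughly along the robot's x.
- case: Bystander: flat closed plastic tool case, 200 x 110 x 45 mm (x, y, z), 1.2 kg, lying on the side of the bench where the block is not; origin at the centre of its underside.
- can: Bystander: upright can, 66 mm across, 150 mm high, standing at the far left; origin at the centre of its underside.
- filter: Bystander: white oil filter canister, 76 mm across, 85 mm high, standing at the far right; origin at the centre of its underside.
Things that resemble listed ones, but are neither listed nor needed, are in the scene too. There is more than one size of the block; the job needs the smallest.

How it is judged:
On the way, in this order (a step that is already met when the one before it is completed fails the run):
1. the block lies flat on the bench with the jack's axis over it, the whole foot within its edges, before the foot bears on it (x of jack_axis in the frame of block between -0.092 and 0.092 m and y of jack_axis in the frame of block between -0.014 and 0.014 m and angle between block's own z axis and vertical below 0.05 rad and height (world z) of block below 0.005 m and contact force between stand and block below 5 N), for 0.2 s.
2. the foot bears on the block with more than 40 N (x of jack_axis in the frame of block between -0.092 and 0.092 m and y of jack_axis in the frame of block between -0.014 and 0.014 m and angle between block's own z axis and vertical below 0.05 rad and height (world z) of block below 0.005 m and contact force between stand and block above 40 N), for 0.2 s.
At the end, for the whole second after the job is handed in: The block lies flat and at rest on the bench, the jack axis within 14 mm of its lengthwise middle line and within 92 mm of its centre along its length (whole foot on it); the foot presses on it with 40 to 160 N (crank 2 to 8 N heavier at the knob than free); knob released (all of step 2 and contact force between stand and block below 160 N and linear speed of block below 0.01 m/s); the robot touches nothing.
It fails at once if the jack is over-cranked: more than 180 N between the foot and the block (contact force between stand and block above 180 N).
It fails at once if the tool case is disturbed (moved more than 30 mm) (distance of case from where it was at the start of the episode above 0.03 m).
It fails at once if the can is disturbed (moved more than 30 mm) (distance of can from where it was at the start of the episode above 0.03 m).
It fails at once if the oil filter is disturbed (moved more than 30 mm) (distance of filter from where it was at the start of the episode above 0.03 m).
It also fails if it takes over 72 s, if anything falls off the work surface, if the arm or the gripper's body presses on something with over 40 N, if the wrist force passes 120 N, or if a joint passes its speed limit or range.

## Working session

There is one attempt and no reset: what is moved stays moved. The work goes in short steps, Python scripts to look and compute and a tool call to move; the robot and the scene stay as the last step left them, time stands still between calls to the robot, and variables do not carry over. Pictures are saved under pics/ and viewed, at most 10 in all, crops included, and the job is handed in when it is done.

Besides the shell and the picture viewer there is one more tool, called after "Call:" in YAML: its name, and indented under it one key for each argument. drive_tool: Moves the arm, as the interface text tells. Its arguments: {"type":"object","properties":{"steps":{"type":"array","items":{"type":"array","items":{"type":"number"}}},"grip_force":{"type":"number"}},"required":["steps"]}

```bash
mkdir -p pics
cat > h.py <<'E'
import numpy as np, cv2
from rig import r, eyes
def cloud(name):
    pic,d=eyes.read_camera(name); i=eyes.camera_info(name)
    K=np.array(i["mtx"]);k1=i["k1"];E=np.array(i["extrinsics"])
    h,w=d.shape; u,v=np.meshgrid(np.arange(w),np.arange(h))
    pts=np.stack([u,v],-1).reshape(-1,1,2).astype(np.float64)
    s=cv2.undistortPoints(pts,K,np.array([k1,0,0,0,0.])).reshape(h,w,2)
    P=np.dstack([s[...,0]*d,s[...,1]*d,d])
    W=(P-E[:3,3])@E[:3,:3]
    W[d==0]=np.nan
    return pic,d,W
E
python3 - <<'E'
from h import *
s=r.sense(); print(s['t'],s['eef_pos'],s['tcp_rot'])
for n in ("scene","top"):
    p,d,W=cloud(n); cv2.imwrite(f"pics/{n}0.png",p[...,::-1]); np.save(f"{n}0.npy",W)
    i=eyes.camera_info(n);E=np.array(i["extrinsics"]);print(n,-E[:3,:3].T@E[:3,3])
    for q in ("block","stand","knob_mid","case","can","filter"):
        for o in eyes.search_frame(n,q):
            print(q,round(o['conf'],2),np.round(E[:3,:3].T@(np.array(o['location'])-E[:3,3]),3))
E
```

```text
0.0 [0.21317994 0.56008627 0.19243786] [[-9.34556656e-01  3.55813493e-01 -7.83665857e-04]
 [ 3.55814318e-01  9.34555311e-01 -1.59400595e-03]
 [ 1.65210264e-04 -1.76852840e-03 -9.99998423e-01]]
scene [0.97048115 0.41289312 1.17668409]
block 0.78 [0.189 0.328 0.058]
block 0.75 [0.48  0.292 0.039]
block 0.6 [0.469 0.514 0.051]
stand 0.92 [0.815 0.036 0.192]
knob_mid 0.67 [ 0.61  -0.051  0.258]
knob_mid 0.66 [0.812 0.034 0.19 ]
case 0.78 [ 0.49  -0.274  0.048]
can 0.82 [0.68  0.247 0.15 ]
can 0.64 [0.814 0.038 0.19 ]
filter 0.78 [ 0.682 -0.197  0.077]
top [0.28364594 0.12005831 1.55292466]
block 0.85 [0.467 0.288 0.037]
block 0.8 [0.449 0.504 0.051]
block 0.74 [0.174 0.319 0.05 ]
stand 0.6 [0.786 0.017 0.189]
knob_mid 0.66 [ 0.606 -0.06   0.264]
case 0.59 [ 0.488 -0.288  0.047]
case 0.58 [0.468 0.28  0.037]
can 0.78 [0.652 0.239 0.149]
filter 0.93 [ 0.663 -0.21   0.083]
```

View pics/top0.png

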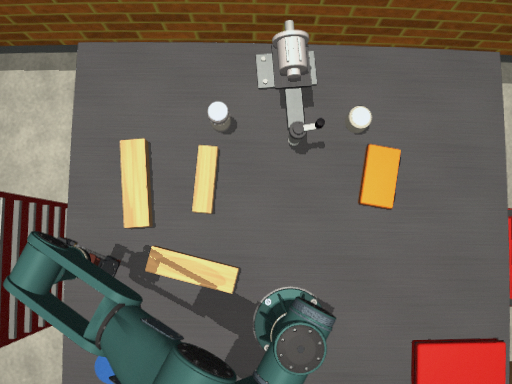

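View pics/scene0.png

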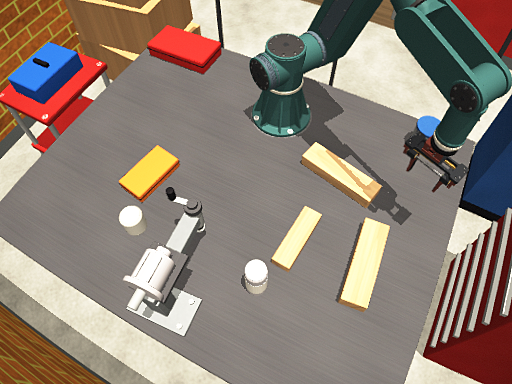

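Top view: the smallest block is at about (205,179), jack hub at (297,129), knob at (320,123), case (380,176), can (218,115), filter (360,117). The two larger look-alike blocks are at (135,183) and (192,269).

Run:
```python
from h import *
def rect(P):
    (c,s,a)=cv2.minAreaRect((P[:,:2]*1000).astype(np.float32)); return np.round(c,1),np.round(s,1),round(a,2)
for n in ("top","scene"):
    W=np.load(n+"0.npy").reshape(-1,3); W=W[~np.isnan(W[:,0])]
    def box(x0,x1,y0,y1,z0,z1):
        return W[(W[:,0]>x0)&(W[:,0]<x1)&(W[:,1]>y0)&(W[:,1]<y1)&(W[:,2]>z0)&(W[:,2]<z1)]
    b=box(.33,.6,.22,.37,.03,.05); print(n,"block",rect(b),len(b),np.median(b[:,2]))
    bc=box(.35,.6,-.38,-.2,.038,.06); print("case",rect(bc))
    for nm,z in(("bench",(-.02,.015)),("beam",(.165,.185)),("arm",(.206,.226)),("knob",(.255,.272)),("gear",(.23,.3)),("base",(.005,.02))):
        p=box(.5,1.1,-.15,.15,*z) 
        if nm=="gear": p=p[p[:,0]>.68]
        if len(p)>3: print(nm,len(p),rect(p),np.round(np.median(p,0),4))
    np.set_printoptions(suppress=True)
    p=box(.5,.7,-.12,.08,.2,.23); print(np.round(p[np.argsort(p[:,0])],3).tolist() if len(p)<70 else len(p))
```

```text
top block (array([469.6, 284.6]), array([ 65.7, 220.6]), 85.89) 1337 0.039305077465136166
case (array([ 485. , -291.3]), array([114.5, 198.4]), 81.75)
bench 8130 (array([726.,   0.]), array([451.9, 300. ]), 0.01) [ 6.752e-01  1.400e-02 -4.000e-04]
beam 644 (array([740.3,  12.6]), array([257.1, 106.7]), 6.9) [0.682  0.0067 0.1745]
arm 315 (array([718.2,   2.4]), array([291.9, 107.4]), 8.01) [ 0.6008 -0.0052  0.218 ]
knob 702 (array([732.2,  -2.6]), array([291.7,  91.2]), 10.14) [0.8173 0.0169 0.2642]
gear 1304 (array([835.8,  23.7]), array([108.5, 171.4]), 86.48) [0.8215 0.021  0.2587]
base 1091 (array([ 7.238e+02, -1.000e-01]), array([299.7, 442.1]), 89.89) [0.8201 0.0745 0.0117]
291
scene block (array([467.9, 287.5]), array([ 65.2, 221. ]), 85.85) 1300 0.04010281414203874
case (array([ 483.8, -287.2]), array([118.4, 200.6]), 81.02)
bench 7431 (array([724.6,   0. ]), array([449.1, 299.9]), 0.0) [0.7066 0.0515 0.0005]
beam 771 (array([730.6,  29. ]), array([103.8, 294.9]), 89.37) [0.6773 0.0143 0.1754]
arm 370 (array([748.1,   3.2]), array([346.4, 107.3]), 11.14) [0.6059 0.0027 0.2186]
knob 849 (array([731.8,   0.9]), array([288.4,  92.1]), 10.26) [0.8169 0.0243 0.2656]
gear 1633 (array([834.4,  29.6]), array([106.2, 170.3]), 83.21) [0.8304 0.0318 0.2605]
base 1490 (array([721.3,  -0.6]), array([298.9, 440.2]), 89.4) [0.8561 0.07   0.0159]
328
```

Run:
```python
from h import *
from scipy.optimize import least_squares
def circ(p,R=None):
    f=(lambda v:np.hypot(p[:,0]-v[0],p[:,1]-v[1])-R)
    return least_squares(f,p[:,:2].mean(0),loss='soft_l1',f_scale=.001).x
for n in ("top","scene"):
    W=np.load(n+"0.npy").reshape(-1,3); W=W[~np.isnan(W[:,0])]
    def box(x0,x1,y0,y1,z0,z1):
        return W[(W[:,0]>x0)&(W[:,0]<x1)&(W[:,1]>y0)&(W[:,1]<y1)&(W[:,2]>z0)&(W[:,2]<z1)]
    k=box(.55,.66,-.12,.06,.258,.272); (c,R)=cv2.minEnclosingCircle((k[:,:2]*1000).astype(np.float32)); print(n,"knob",c,R,len(k),k.mean(0))
    a=box(.55,.66,-.12,.06,.21,.224); print("arm",cv2.minAreaRect((a[:,:2]*1000).astype(np.float32)),len(a))
    hh,_,_=np.histogram2d(a[:,0],a[:,1],bins=[np.arange(.56,.66,.01),np.arange(-.1,.06,.01)]);print(hh.astype(int))
    b=box(.64,.715,-.05,.06,.168,.182)
    for x in np.arange(.64,.715,.015):
        s=b[(b[:,0]>=x)&(b[:,0]<x+.015)]
        if len(s): print("beam",round(x+.0075,4),s[:,1].min().round(4),s[:,1].max().round(4))
    t=box(.5,.66,-.1,.08,.19,.207); print("tube top",len(t),cv2.minEnclosingCircle((t[:,:2]*1000).astype(np.float32)) if len(t) else 0)
    t=box(.5,.64,-.1,.08,.1,.19); print("tube",len(t), circ(t,.021) if len(t)>5 else 0)
```

```text
top knob (606.5529174804688, -61.47869110107422) 11.81544017791748 46 [ 0.60543371 -0.0616223   0.26216582]
arm ((591.3810424804688, -25.177371978759766), (82.97730255126953, 45.658382415771484), 78.957275390625) 177
[[ 0  0  0  0  0  0  0  0  0  0  0  0  0  0  0]
 [ 0  0  0  0  0  0  0  0  1  2  1  1  0  0  0]
 [ 0  0  0  0  0  0  0  1  6  8 11  2  0  0  0]
 [ 0  0  0  1  5  8  9 10 12  9 13  3  0  0  0]
 [ 0  0  0  0  1 10 12 10  8  9 11  1  0  0  0]
 [ 0  0  0  0  0  2  1  0  2  3  4  0  0  0  0]
 [ 0  0  0  0  0  0  0  0  0  0  0  0  0  0  0]
 [ 0  0  0  0  0  0  0  0  0  0  0  0  0  0  0]
 [ 0  0  0  0  0  0  0  0  0  0  0  0  0  0  0]]
beam 0.6475 -0.0213 0.0271
beam 0.6625 -0.0212 0.0271
beam 0.6775 -0.0185 0.0301
beam 0.6925 -0.0186 0.0305
beam 0.7075 -0.0154 0.0331
tube top 62 ((595.6874389648438, -1.213443636894226), 24.980953216552734)
tube 162 [0.60986815 0.00276285]
scene knob (607.3035888671875, -58.14251708984375) 11.38492202758789 46 [ 0.60693101 -0.05749704  0.26320091]
arm ((605.0374755859375, -20.00627899169922), (40.239078521728516, 83.89483642578125), 23.524009704589844) 191
[[ 0  0  0  0  0  0  0  0  0  0  0  0  0  0  0]
 [ 0  0  0  0  0  0  0  0  0  1  2  2  0  0  0]
 [ 0  0  0  0  0  0  0  1  2  9 10  4  0  0  0]
 [ 0  0  0  0  0  6  5  7  8  9  8  9  1  0  0]
 [ 0  0  0  0  0 11 12 14  9 11 15 10  0  0  0]
 [ 0  0  0  1  4  6  4  0  0  3  5  2  0  0  0]
 [ 0  0  0  0  0  0  0  0  0  0  0  0  0  0  0]
 [ 0  0  0  0  0  0  0  0  0  0  0  0  0  0  0]
 [ 0  0  0  0  0  0  0  0  0  0  0  0  0  0  0]]
beam 0.6475 -0.0195 0.0311
beam 0.6625 -0.019 0.0317
beam 0.6775 -0.0152 0.0318
beam 0.6925 -0.0152 0.0342
beam 0.7075 -0.0134 0.0373
tube top 82 ((595.0755615234375, 0.9627217054367065), 27.005935668945312)
tube 249 [0.61365993 0.00557264]
```

Call:
drive_tool:
  steps:
    - [1, -33, -19.6, 0, 0]
    - [1, -33, -19.6, 0, 0]
    - [1, -33, -19.6, 0, 0]
    - [1, -33, -19.6, 0, 0]
    - [1, -33, -19.6, 0, 0]
    - [1, -33, -19.6, 0, 0]
    - [1, -33, -19.6, 0, 0]
    - [1, -33, -19.6, 0, 0]
    - [1, -34, -19.7, 0, 0]
    - [1, 0, 0, 0, 0]

```text
t: 1.53
eef_pos: [0.4337, 0.285, 0.1936]
tcp_rot: [[-0.933, 0.36, 0.003], [0.36, 0.933, -0.002], [-0.004, -0.001, -1.0]]
ft_force: [-0.4, 0.7, 0.4]
width: 0.0878
grasp_force: 0.0
```

Call:
drive_tool:
  steps:
    - [1, 0, 0, 0, -0.1]
    - [1, 0, 0, 0, -0.1]
    - [1, 0, 0, 0, -0.092]
    - [1, 0, 0, 0, 0]
    - [1, 0, 0, 0, 0]

```text
t: 1.95
eef_pos: [0.429, 0.29, 0.1933]
tcp_rot: [[-0.997, 0.074, 0.0], [0.074, 0.997, 0.0], [0.0, 0.0, -1.0]]
ft_force: [0.3, -0.2, 0.5]
width: 0.0882
grasp_force: 0.0
```

Run:
```python
from h import *
s=r.sense(); print(s['t'],s['eef_pos'],s['tcp_rot'],s['q'])
p,d,W=cloud("wrist"); cv2.imwrite("pics/w1.png",p[...,::-1])
W=W.reshape(-1,3);W=W[~np.isnan(W[:,0])]
b=W[(W[:,2]>.03)&(W[:,2]<.05)&(W[:,1]>.22)&(W[:,1]<.36)];print(cv2.minAreaRect((b[:,:2]*1000).astype(np.float32)),len(b),np.median(b[:,2]))
```

```text
1.95 [0.42902171 0.28996122 0.1932973 ] [[-9.97229689e-01  7.43837800e-02  8.98815568e-07]
 [ 7.43837800e-02  9.97229689e-01  1.45216483e-05]
 [ 1.83849524e-07  1.45482761e-05 -1.00000000e+00]] [ 4.60880617e-01  2.40682396e-01  1.68518182e+00  1.34454636e-05
  1.21572117e+00 -1.03546784e+00]
((509.6480407714844, 278.168701171875), (78.409423828125, 305.9584045410156), 81.76063537597656) 9769 0.03979317653871771
```

View pics/w1.png

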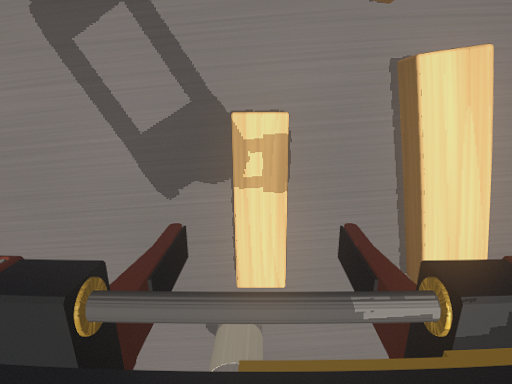

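The wrist view shows the block at columns 233–290, centred between the open fingers (185–340). The can is at about (235,345), well ahead of them.

Call:
drive_tool:
  steps:
    - [1, 0, 0, 35, 0]
    - [1, 0, 0, 35, 0]
    - [1, 0, 0, 35, 0]
    - [1, 0, 0, 35, 0]
    - [1, 0, 0, 30, 0]
    - [1, 0, 0, 16, 0]
    - [1, 0, 0, 0, 0]

```text
t: 2.58
eef_pos: [0.4263, 0.2885, 0.0039]
tcp_rot: [[-0.997, 0.074, -0.006], [0.074, 0.997, -0.003], [0.006, -0.003, -1.0]]
ft_force: [0.3, -0.5, -0.2]
width: 0.0882
grasp_force: 0.0
```

Call:
drive_tool:
  steps:
    - [-1, 0, 0, 0, 0]
    - [-1, 0, 0, 0, 0]
    - [-1, 0, 0, 0, 0]
    - [-1, 0, 0, 0, 0]
    - [-1, 0, 0, 0, 0]
    - [-1, 0, 0, 0, 0]
  grip_force: 40

```text
t: 3.08
eef_pos: [0.43, 0.2898, 0.0086]
tcp_rot: [[-0.997, 0.072, 0.002], [0.072, 0.997, 0.0], [-0.002, 0.001, -1.0]]
ft_force: [-0.8, -2.7, 6.7]
width: 0.0627
grasp_force: 40.0
```

Call:
drive_tool:
  steps:
    - [-1, 0, 0, 0, -0.036]
    - [-1, 0, -10, 0, -0.036]
    - [-1, 0, -20, 0, 0]
    - [-1, 0, -25, 0, 0]
    - [-1, 0, -25, 0, 0]
    - [-1, 0, -25, 0, 0]
    - [-1, 0, -25, 0, 0]
    - [-1, 0, -25, 0, 0]
    - [-1, 0, -25, 0, 0]
    - [-1, 0, -25, 0, 0]

```text
t: 3.92
eef_pos: [0.431, 0.0847, 0.0087]
tcp_rot: [[-1.0, 0.001, 0.005], [0.001, 1.0, 0.002], [-0.005, 0.002, -1.0]]
ft_force: [0.6, 6.4, 5.3]
width: 0.0625
grasp_force: 40.0
```

Call:
drive_tool:
  steps:
    - [-1, 0, -25, 0, 0]
    - [-1, 0, -25, 0, 0]
    - [-1, 0, -20, 0, 0]
    - [-1, 0, -10, 0, 0]
    - [-1, 0, 0, 0, 0]
    - [-1, 0, 0, 0, 0]

```text
t: 4.42
eef_pos: [0.4307, 0.0028, 0.0086]
tcp_rot: [[-1.0, 0.0, 0.004], [0.0, 1.0, -0.002], [-0.004, -0.002, -1.0]]
ft_force: [-1.5, -8.1, 8.8]
width: 0.0629
grasp_force: 40.0
```

Run:
```python
from h import *
s=r.sense(); print(s['t'],s['eef_pos'],s['tcp_rot'][:,1],s['ft_force'])
p,d,W=cloud("top"); cv2.imwrite("pics/t2.png",p[...,::-1]); cv2.imwrite("pics/t2c.png",cv2.resize(p[60:240,200:420,::-1],None,fx=3,fy=3))
W=W.reshape(-1,3);W=W[~np.isnan(W[:,0])]
b=W[(W[:,2]>.03)&(W[:,2]<.048)&(abs(W[:,1])<.06)&(W[:,0]>.4)&(W[:,0]<.66)];print(cv2.minAreaRect((b[:,:2]*1000).astype(np.float32)),len(b))
```

```text
4.4167 [0.43072544 0.00275933 0.00860681] [ 3.89440782e-04  9.99997546e-01 -2.18089344e-03] [-1.47072963 -8.09568385  8.82866257]
((491.4366760253906, 2.1581649780273438), (62.47867202758789, 179.51348876953125), 89.71057891845703) 252
```

View pics/t2c.png

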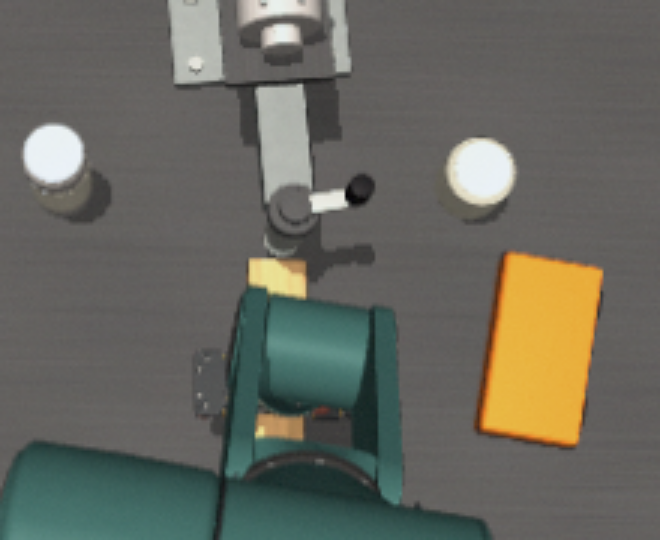

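The top view shows the block end under the wrist at crop (277,275) and the hub at (293,207). I'll check how far ahead the wrist link reaches before pushing in.

Run:
```python
from h import *
for n in("top","scene"):
    p,d,W=cloud(n);W=W.reshape(-1,3);W=W[~np.isnan(W[:,0])]
    for z in np.arange(.06,.4,.03):
        m=W[(W[:,2]>z)&(W[:,2]<z+.03)&(abs(W[:,1])<.12)&(W[:,0]<.555)]
        if len(m): print(n,round(z,2),len(m),np.round([m[:,0].max(),m[:,1].min(),m[:,1].max()],3))
```

```text
top 0.06 120 [ 0.089 -0.09   0.061]
top 0.09 102 [ 0.081 -0.083  0.056]
top 0.12 126 [ 0.463 -0.072  0.089]
top 0.15 255 [ 0.464 -0.062  0.09 ]
top 0.18 91 [ 0.404 -0.054  0.037]
top 0.21 45 [ 0.405 -0.041  0.031]
top 0.24 106 [ 0.407 -0.113  0.104]
top 0.27 464 [ 0.404 -0.114  0.119]
top 0.3 1582 [ 0.4   -0.113  0.12 ]
top 0.33 2412 [ 0.397 -0.105  0.12 ]
top 0.36 8 [0.394 0.004 0.021]
top 0.39 18 [ 0.452 -0.033  0.071]
scene 0.06 407 [ 0.441 -0.084  0.12 ]
scene 0.09 364 [ 0.46  -0.076  0.118]
scene 0.12 623 [ 0.464 -0.077  0.12 ]
scene 0.15 812 [ 0.462 -0.083  0.119]
scene 0.18 243 [ 0.461 -0.064  0.069]
scene 0.21 293 [ 0.466 -0.052  0.12 ]
scene 0.24 410 [ 0.468 -0.046  0.119]
scene 0.27 447 [ 0.468 -0.034  0.12 ]
scene 0.3 488 [ 0.466 -0.025  0.104]
scene 0.33 775 [ 0.468 -0.056  0.063]
scene 0.36 151 [ 0.468 -0.043  0.07 ]
scene 0.39 235 [ 0.482 -0.057  0.075]
```

Call:
drive_tool:
  steps:
    - [-1, -4, -1, 0, 0]
    - [-1, -10, -1, 0, 0]
    - [-1, -15, 0, 0, 0]
    - [-1, -15, 0, 0, 0]
    - [-1, -15, 0, 0, 0]
    - [-1, -10, 0, 0, 0]
    - [-1, -5, 0, 0, 0]
    - [-1, -2, 0, 0, 0]
    - [-1, 0, 0, 0, 0]
    - [-1, 0, 0, 0, 0]

```text
t: 5.4
eef_pos: [0.5058, 0.0027, 0.0075]
tcp_rot: [[-1.0, -0.0, 0.002], [-0.0, 1.0, -0.0], [-0.002, -0.0, -1.0]]
ft_force: [2.2, -0.4, -0.6]
width: 0.0634
grasp_force: 40.0
```

Call:
drive_tool:
  steps:
    - [1, 0, 0, 0, 0]
    - [1, 0, 0, 0, 0]
    - [1, 0, 0, 0, 0]
    - [1, 0, 0, 0, 0]
    - [1, 10, 0, -20, 0]
    - [1, 20, 0, -30, 0]
    - [1, 20, 0, -35, 0]
    - [1, 20, 0, -35, 0]
    - [1, 20, 0, -35, 0]
    - [1, 10, 0, -35, 0]

```text
t: 6.23
eef_pos: [0.4011, 0.0032, 0.1982]
tcp_rot: [[-1.0, -0.0, -0.003], [-0.0, 1.0, 0.0], [0.003, 0.0, -1.0]]
ft_force: [-0.0, 0.8, 0.5]
width: 0.0877
grasp_force: 0.0
```

Call:
drive_tool:
  steps:
    - [1, 0, 0, -35, 0]
    - [1, 0, 0, -35, 0]
    - [1, 0, 0, -30, 0]
    - [1, 0, 0, 0, 0]
    - [1, 0, 0, 0, 0]

```text
t: 6.65
eef_pos: [0.4058, 0.0026, 0.2988]
tcp_rot: [[-1.0, -0.0, 0.004], [-0.0, 1.0, -0.001], [-0.004, -0.001, -1.0]]
ft_force: [-0.1, 0.1, -0.3]
width: 0.0879
grasp_force: 0.0
```

Run:
```python
from h import *
s=r.sense(); print(s['t'],s['eef_pos'],s['ft_force'])
for n in("top","scene","wrist"):
    p,d,W=cloud(n); cv2.imwrite(f"pics/{n}3.png",p[...,::-1]); np.save(f"{n}3.npy",W)
    W=W.reshape(-1,3);W=W[~np.isnan(W[:,0])]
    b=W[(W[:,2]>.03)&(W[:,2]<.048)&(abs(W[:,1])<.06)&(W[:,0]>.4)&(W[:,0]<.66)]
    if len(b)>3: print(n,cv2.minAreaRect((b[:,:2]*1000).astype(np.float32)),len(b))
    k=W[(W[:,0]>.52)&(W[:,0]<.67)&(abs(W[:,1])<.1)&(W[:,2]>.257)&(W[:,2]<.272)]
    if len(k)>3: print("knob",cv2.minEnclosingCircle((k[:,:2]*1000).astype(np.float32)),len(k),k.mean(0))
a=np.hstack([cv2.resize(cv2.imread("pics/top3.png")[80:200,220:380],(533,400)),]); cv2.imwrite("pics/t3c.png",a)
```

```text
6.65 [0.40578054 0.0025681  0.29875852] [-0.07550875  0.06215349 -0.29855412]
top ((569.5642700195312, 3.7869911193847656), (62.37705612182617, 150.9181671142578), 86.75465393066406) 217
knob ((606.5467529296875, -61.31499099731445), 11.940895080566406) 54 [ 0.60585259 -0.06126188  0.26137308]
scene ((539.6744995117188, 4.776712417602539), (66.18396759033203, 221.4713134765625), 88.71540069580078) 986
knob ((605.4313354492188, -56.714378356933594), 11.448610305786133) 47 [ 0.60696341 -0.05704591  0.26294164]
wrist ((528.8619995117188, 1.7526893615722656), (64.37604522705078, 197.66139221191406), 88.98612213134766) 4259
```

View pics/wrist3.png

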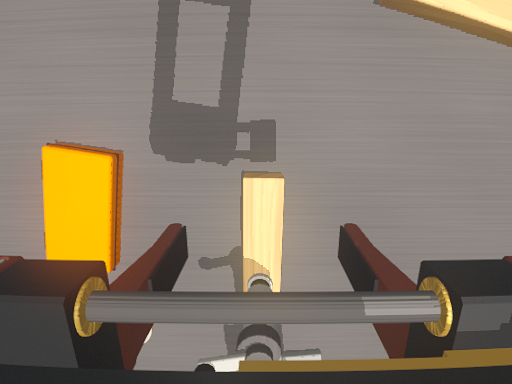

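View pics/t3c.png

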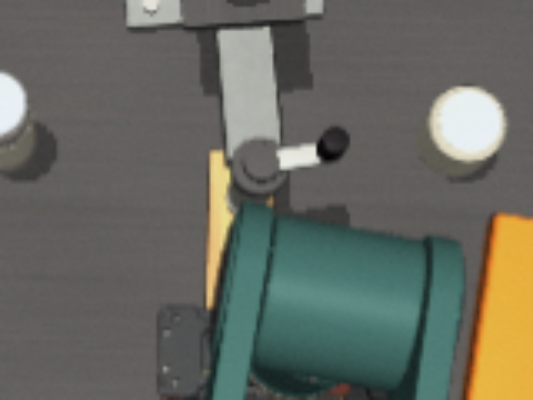

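The wrist view shows the block at columns 243–284, with the jack foot and tube above its far end at about column 260 (rows 275–350). Foot, tube and block look centred.

Run:
```python
from h import *
from scipy.optimize import least_squares
W=np.load("wrist3.npy").reshape(-1,3);W=W[~np.isnan(W[:,0])]
for z0,z1 in((.05,.08),(.08,.094),(.096,.13),(.13,.165),(.165,.2),(.2,.207),(.207,.222),(.222,.27)):
    m=W[(W[:,2]>z0)&(W[:,2]<z1)&(W[:,0]>.54)&(W[:,0]<.68)&(abs(W[:,1])<.1)]
    if len(m): print(z0,z1,len(m),np.round([m[:,0].min(),m[:,0].max(),m[:,1].min(),m[:,1].max()],4))
def fit(m,R):
    return least_squares(lambda v:np.hypot(m[:,0]-v[0],m[:,1]-v[1])-R,[.6,0],loss='soft_l1',f_scale=.0007).x
m=W[(W[:,2]>.105)&(W[:,2]<.195)&(W[:,0]>.54)&(W[:,0]<.6)&(abs(W[:,1])<.03)];print("tube",len(m),fit(m,.021))
b=W[(W[:,2]>.035)&(W[:,2]<.045)&(abs(W[:,1])<.06)&(W[:,0]>.4)&(W[:,0]<.66)]
for x in np.arange(.43,.62,.03):
    q=b[(b[:,0]>x)&(b[:,0]<x+.01)]
    if len(q): print(round(x+.005,3),q[:,1].min().round(4),q[:,1].max().round(4))
f=W[(W[:,2]>.05)&(W[:,2]<.08)&(W[:,0]>.55)&(W[:,0]<.63)&(abs(W[:,1])<.03)];print(np.round(f[:40],3).tolist(),len(f))
for n in("top","scene"):
    S=np.load(n+"3.npy").reshape(-1,3);S=S[~np.isnan(S[:,0])]
    m=S[(S[:,2]>.15)&(S[:,2]<.197)&(S[:,0]>.54)&(S[:,0]<.6)&(abs(S[:,1])<.03)];print(n,len(m),fit(m,.021) if len(m)>4 else 0)
    m=S[(S[:,2]>.196)&(S[:,2]<.205)&(S[:,0]>.54)&(S[:,0]<.64)&(abs(S[:,1])<.04)];print(n,len(m),fit(m,.021) if len(m)>4 else 0)
```

```text
0.05 0.08 265 [ 0.5767  0.6019 -0.0215  0.0175]
0.08 0.094 5 [ 0.5777  0.5811 -0.0113  0.0092]
0.096 0.13 132 [ 0.5761  0.5874 -0.02    0.0151]
0.13 0.165 40 [ 0.5937  0.6523 -0.0252  0.0283]
0.165 0.2 374 [ 0.5705  0.6398 -0.0281  0.0264]
0.2 0.207 441 [ 0.5712  0.607  -0.0276  0.0239]
0.207 0.222 1178 [ 0.5723  0.6128 -0.0716  0.0224]
0.222 0.27 138 [ 0.582   0.6066 -0.0713  0.0054]
tube 291 [ 0.59284989 -0.00232041]
0.435 -0.0284 0.0353
0.465 -0.029 0.0342
0.495 -0.0296 0.0331
0.525 -0.0302 0.0337
0.555 -0.0307 0.0325
0.585 -0.0314 0.0314
0.615 -0.032 0.032
[[0.578, -0.006, 0.062], [0.578, -0.004, 0.063], [0.578, -0.003, 0.063], [0.577, -0.001, 0.063], [0.577, 0.0, 0.064], [0.578, 0.002, 0.062], [0.58, -0.011, 0.063], [0.579, -0.009, 0.063], [0.578, -0.006, 0.065], [0.577, -0.004, 0.066], [0.577, -0.003, 0.067], [0.578, -0.001, 0.065], [0.578, 0.0, 0.066], [0.577, 0.002, 0.067], [0.579, 0.003, 0.064], [0.579, 0.005, 0.064], [0.58, 0.007, 0.061], [0.58, -0.012, 0.065], [0.579, -0.011, 0.066], [0.579, -0.009, 0.067], [0.578, -0.007, 0.068], [0.577, -0.006, 0.069], [0.578, -0.004, 0.068], [0.577, -0.003, 0.07], [0.577, -0.001, 0.069], [0.577, 0.0, 0.07], [0.579, 0.002, 0.067], [0.578, 0.003, 0.069], [0.579, 0.005, 0.067], [0.58, 0.006, 0.065], [0.581, 0.008, 0.063], [0.582, 0.01, 0.061], [0.582, -0.015, 0.064], [0.581, -0.014, 0.067], [0.58, -0.012, 0.068], [0.58, -0.011, 0.068], [0.579, -0.009, 0.069], [0.579, -0.007, 0.069], [0.578, -0.006, 0.07], [0.578, -0.004, 0.07]] 265
top 23 [ 0.59455598 -0.00309911]
top 41 [ 0.59489513 -0.00294986]
scene 19 [5.94688402e-01 2.01900167e-04]
scene 34 [0.59784957 0.00433154]
```

Call:
drive_tool:
  steps:
    - [0.1, -25, -7.8, 0, 0]
    - [0.1, -25, -7.8, 0, 0]
    - [0.1, -25, -7.8, 0, 0]
    - [0.1, -25, -7.8, 0, 0]
    - [0.1, -25, -7.8, 0, 0]
    - [0.1, -25, -7.8, 0, 0]
    - [0.1, -25, -7.8, 0, 0]
    - [0.1, -25, -7.8, 0, 0]
    - [0.1, 0, 0, 0, 0]
    - [0.1, 0, 0, 0, 0]

```text
t: 7.63
eef_pos: [0.6045, -0.0598, 0.2944]
tcp_rot: [[-1.0, 0.0, -0.005], [0.0, 1.0, 0.001], [0.005, 0.001, -1.0]]
ft_force: [-0.8, 0.3, 0.1]
width: 0.0485
grasp_force: 0.0
```

Run:
```python
from h import *
s=r.sense(); print(s['t'],s['eef_pos'],s['width'])
p,d,W=cloud("wrist"); cv2.imwrite("pics/w4.png",p[...,::-1])
V=W.reshape(-1,3);V=V[~np.isnan(V[:,0])]
for z0,z1 in((.2,.21),(.21,.222),(.222,.24),(.24,.257),(.257,.272)):
    m=V[(V[:,2]>z0)&(V[:,2]<z1)&(V[:,0]>.5)&(V[:,0]<.7)&(V[:,1]>-.1)&(V[:,1]<.06)]
    if len(m): print(z0,z1,len(m),np.round([m[:,0].min(),m[:,0].max(),m[:,1].min(),m[:,1].max()],4))
```

```text
7.6333 [ 0.60447163 -0.05976795  0.29436931] 0.048476669537459015
0.2 0.21 1061 [ 0.5706  0.6223 -0.0274  0.0247]
0.21 0.222 1207 [ 0.5804  0.6179 -0.069   0.0136]
0.222 0.24 706 [ 0.5818  0.6113 -0.0718  0.0137]
0.24 0.257 145 [ 0.5957  0.605  -0.0718 -0.049 ]
0.257 0.272 707 [ 0.5956  0.6187 -0.0715 -0.0488]
```

View pics/w4.png

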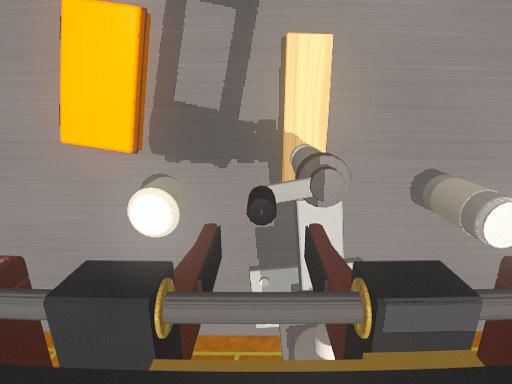

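The wrist view shows the knob at (262,203), midway between the fingers in columns, and the hub at (325,178). From it the knob is at about (0.607, -0.060) and the axis at about (0.5965, -0.001), 60 mm apart as specified.

Call:
drive_tool:
  steps:
    - [0.1, -1, 0, 15, 0]
    - [0.1, 0, 0, 20, 0]
    - [0.1, 0, 0, 20, 0]
    - [0.1, 0, 0, 11, 0]
    - [0.1, 0, 0, 0, 0]
    - [0.1, 0, 0, 0, 0]

```text
t: 8.18
eef_pos: [0.6048, -0.0593, 0.231]
tcp_rot: [[-1.0, -0.0, -0.002], [-0.0, 1.0, 0.0], [0.002, 0.0, -1.0]]
ft_force: [0.1, -0.5, 0.2]
width: 0.0483
grasp_force: 0.0
```

Call:
drive_tool:
  steps:
    - [-1, 0, 0, 0, 0]
    - [-1, 0, 0, 0, 0]
    - [-1, 0, 0, 0, 0]
    - [-1, 0, 0, 0, 0]
    - [-1, 0, 0, 0, 0]
    - [-1, 0, 0, 0, 0]
  grip_force: 35

```text
t: 8.68
eef_pos: [0.6064, -0.0607, 0.2321]
tcp_rot: [[-1.0, -0.0, 0.001], [-0.0, 1.0, -0.002], [-0.001, -0.002, -1.0]]
ft_force: [-0.9, -3.4, 4.0]
width: 0.0209
grasp_force: 35.0
```

```bash
cat > rows.py <<'E'
import numpy as np,sys
def rows(th,step,n):
    a=th-step*np.arange(n+1); P=np.round(60*np.c_[np.cos(a),np.sin(a)],1); D=np.diff(P,axis=0)
    return [[-1,round(-x,1)+0.0,round(y,1)+0.0,0,0] for x,y in D]
if __name__=="__main__":
    R=rows(float(sys.argv[1]),float(sys.argv[2]),int(sys.argv[3]))
    for i in range(0,len(R),10): print(R[i:i+10])
E
python3 rows.py -1.395 0.1496 42
```

```text
[[-1, np.float64(8.9), np.float64(-0.9), 0, 0], [-1, np.float64(9.0), np.float64(0.5), 0, 0], [-1, np.float64(8.8), np.float64(1.7), 0, 0], [-1, np.float64(8.4), np.float64(3.1), 0, 0], [-1, np.float64(7.9), np.float64(4.3), 0, 0], [-1, np.float64(7.1), np.float64(5.4), 0, 0], [-1, np.float64(6.3), np.float64(6.4), 0, 0], [-1, np.float64(5.3), np.float64(7.2), 0, 0], [-1, np.float64(4.1), np.float64(8.0), 0, 0], [-1, np.float64(2.8), np.float64(8.5), 0, 0]]
[[-1, np.float64(1.6), np.float64(8.9), 0, 0], [-1, np.float64(0.2), np.float64(8.9), 0, 0], [-1, np.float64(-1.1), np.float64(8.9), 0, 0], [-1, np.float64(-2.4), np.float64(8.7), 0, 0], [-1, np.float64(-3.7), np.float64(8.1), 0, 0], [-1, np.float64(-4.8), np.float64(7.6), 0, 0], [-1, np.float64(-6.0), np.float64(6.7), 0, 0], [-1, np.float64(-6.8), np.float64(5.8), 0, 0], [-1, np.float64(-7.7), np.float64(4.7), 0, 0], [-1, np.float64(-8.2), np.float64(3.5), 0, 0]]
[[-1, np.float64(-8.7), np.float64(2.2), 0, 0], [-1, np.float64(-8.9), np.float64(0.9), 0, 0], [-1, np.float64(-9.0), np.float64(-0.5), 0, 0], [-1, np.float64(-8.8), np.
[... 178 characters left out ...]
t64(-6.3), np.float64(-6.4), 0, 0], [-1, np.float64(-5.3), np.float64(-7.2), 0, 0], [-1, np.float64(-4.1), np.float64(-8.0), 0, 0]]
[[-1, np.float64(-2.8), np.float64(-8.5), 0, 0], [-1, np.float64(-1.6), np.float64(-8.9), 0, 0], [-1, np.float64(-0.2), np.float64(-8.9), 0, 0], [-1, np.float64(1.1), np.float64(-8.9), 0, 0], [-1, np.float64(2.4), np.float64(-8.7), 0, 0], [-1, np.float64(3.7), np.float64(-8.1), 0, 0], [-1, np.float64(4.8), np.float64(-7.6), 0, 0], [-1, np.float64(6.0), np.float64(-6.7), 0, 0], [-1, np.float64(6.8), np.float64(-5.8), 0, 0], [-1, np.float64(7.7), np.float64(-4.7), 0, 0]]
[[-1, np.float64(8.2), np.float64(-3.5), 0, 0], [-1, np.float64(8.7), np.float64(-2.2), 0, 0]]
```

Call:
drive_tool:
  steps:
    - [-1, 8.9, -0.9, 0, 0]
    - [-1, 9.0, 0.5, 0, 0]
    - [-1, 8.8, 1.7, 0, 0]
    - [-1, 8.4, 3.1, 0, 0]
    - [-1, 7.9, 4.3, 0, 0]

```text
t: 9.1
eef_pos: [0.5662, -0.0539, 0.2323]
tcp_rot: [[-1.0, 0.0, 0.007], [0.0, 1.0, -0.005], [-0.007, -0.005, -1.0]]
ft_force: [6.3, -8.9, -1.5]
width: 0.0205
grasp_force: 35.0
```

Call:
drive_tool:
  steps:
    - [-1, 7.1, 5.4, 0, 0]
    - [-1, 6.3, 6.4, 0, 0]
    - [-1, 5.3, 7.2, 0, 0]
    - [-1, 4.1, 8.0, 0, 0]
    - [-1, 2.8, 8.5, 0, 0]
    - [-1, 1.6, 8.9, 0, 0]
    - [-1, 0.2, 8.9, 0, 0]
    - [-1, -1.1, 8.9, 0, 0]
    - [-1, -2.4, 8.7, 0, 0]
    - [-1, -3.7, 8.1, 0, 0]

```text
t: 9.93
eef_pos: [0.5421, 0.0258, 0.232]
tcp_rot: [[-1.0, -0.0, -0.001], [-0.0, 1.0, -0.005], [0.001, -0.005, -1.0]]
ft_force: [-3.4, -10.5, 6.2]
width: 0.0208
grasp_force: 35.0
```

Call:
drive_tool:
  steps:
    - [-1, -4.8, 7.6, 0, 0]
    - [-1, -6.0, 6.7, 0, 0]
    - [-1, -6.8, 5.8, 0, 0]
    - [-1, -7.7, 4.7, 0, 0]
    - [-1, -8.2, 3.5, 0, 0]
    - [-1, -8.7, 2.2, 0, 0]
    - [-1, -8.9, 0.9, 0, 0]

```text
t: 10.52
eef_pos: [0.5909, 0.0584, 0.2319]
tcp_rot: [[-1.0, -0.0, -0.005], [-0.0, 1.0, -0.002], [0.005, -0.002, -1.0]]
ft_force: [-9.5, -4.6, 10.5]
width: 0.0208
grasp_force: 35.0
```

Call:
drive_tool:
  steps:
    - [-1, -9.0, -0.5, 0, 0]
    - [-1, -8.8, -1.7, 0, 0]
    - [-1, -8.4, -3.1, 0, 0]
    - [-1, -7.9, -4.3, 0, 0]
    - [-1, -7.1, -5.4, 0, 0]
    - [-1, -6.3, -6.4, 0, 0]
    - [-1, -5.3, -7.2, 0, 0]
    - [-1, -4.1, -8.0, 0, 0]
    - [-1, -2.8, -8.5, 0, 0]
    - [-1, -1.6, -8.9, 0, 0]

```text
t: 11.35
eef_pos: [0.6545, 0.0094, 0.232]
tcp_rot: [[-1.0, -0.001, -0.001], [-0.001, 1.0, 0.007], [0.001, 0.007, -1.0]]
ft_force: [-2.9, 9.1, 5.6]
width: 0.0207
grasp_force: 35.0
```

```bash
cat > st.py <<'E'
from h import *
s=r.sense(); p=s['eef_pos'][:2]-[.5965,-.001]; th=np.arctan2(p[1],p[0]);t=np.array([np.sin(th),-np.cos(th)])
print("t",s['t'],"th",th,"r",np.hypot(*p),"Ftan",-t@s['ft_force'][:2],"Frad",p@s['ft_force'][:2]/np.hypot(*p),"torque",s['ft_torque'])
E
python3 st.py
```

```text
t 11.35 th 0.17785423480614238 r 0.05895049043743088 Ftan 9.430767294256833 Frad -1.202132706333245 torque [1.80401406 0.37109489 0.03794525]
```

```bash
python3 -c "
from rows import rows
for i,x in enumerate(rows(-1.395-32*.1496,.1,70)): print(i,float(x[1]),float(x[2]),end=' | ')"
```

```text
0 -0.3 -5.9 | 1 0.3 -6.0 | 2 0.9 -6.0 | 3 1.5 -5.8 | 4 2.0 -5.6 | 5 2.6 -5.4 | 6 3.1 -5.1 | 7 3.7 -4.8 | 8 4.1 -4.4 | 9 4.5 -4.0 | 10 4.8 -3.5 | 11 5.2 -2.9 | 12 5.5 -2.5 | 13 5.7 -1.9 | 14 5.8 -1.3 | 15 6.0 -0.7 | 16 6.0 -0.2 | 17 6.0 0.5 | 18 5.9 1.1 | 19 5.7 1.6 | 20 5.6 2.2 | 21 5.3 2.8 | 22 5.1 3.3 | 23 4.6 3.7 | 24 4.3 4.2 | 25 3.8 4.6 | 26 3.4 5.0 | 27 2.8 5.3 | 28 2.3 5.5 | 29 1.7 5.8 | 30 1.2 5.9 | 31 0.5 5.9 | 32 0.0 6.0 | 33 -0.6 6.0 | 34 -1.3 5.9 | 35 -1.8 5.7 | 36 -2.4 5.5 | 37 -2.9 5.2 | 38 -3.4 5.0 | 39 -3.9 4.5 | 40 -4.3 4.2 | 41 -4.8 3.7 | 42 -5.0 3.2 | 43 -5.4 2.6 | 44 -5.6 2.2 | 45 -5.8 1.5 | 46 -5.9 1.0 | 47 -6.0 0.4 | 48 -6.0 -0.2 | 49 -5.9 -0.8 | 50 -5.9 -1.4 | 51 -5.6 -2.0 | 52 -5.5 -2.6 | 53 -5.1 -3.0 | 54 -4.8 -3.6 | 55 -4.5 -4.0 | 56 -4.0 -4.5 | 57 -3.6 -4.8 | 58 -3.0 -5.2 | 59 -2.5 -5.4 | 60 -2.0 -5.7 | 61 -1.4 -5.8 | 62 -0.8 -6.0 | 63 -0.2 -5.9 | 64 0.4 -6.0 | 65 1.0 -5.9 | 66 1.6 -5.8 | 67 2.1 -5.6 | 68 2.7 -5.4 | 69 3.2 -5.1 |
```

Call:
drive_tool:
  steps:
    - [-1, -0.3, -5.9, 0, 0]
    - [-1, 0.3, -6.0, 0, 0]
    - [-1, 0.9, -6.0, 0, 0]
    - [-1, 1.5, -5.8, 0, 0]
    - [-1, 2.0, -5.6, 0, 0]

```text
t: 11.77
eef_pos: [0.6526, -0.0201, 0.2322]
tcp_rot: [[-1.0, -0.001, 0.004], [-0.001, 1.0, 0.006], [-0.004, 0.006, -1.0]]
ft_force: [4.5, 9.0, 1.2]
width: 0.0204
grasp_force: 35.0
```

```bash
python3 st.py
```

```text
t 11.7667 th -0.3278361215568434 r 0.059223124154035925 Ftan 9.961458460902152 Frad 1.3368438429882747 torque [ 1.62652199 -0.73229146  0.05973022]
```

Still free (about 9.5–10 N). I'll continue in 0.4 rad pieces.

Call:
drive_tool:
  steps:
    - [-1, 2.6, -5.4, 0, 0]
    - [-1, 3.1, -5.1, 0, 0]
    - [-1, 3.7, -4.8, 0, 0]
    - [-1, 4.1, -4.4, 0, 0]

```text
t: 12.1
eef_pos: [0.6407, -0.041, 0.2323]
tcp_rot: [[-1.0, -0.001, 0.008], [-0.001, 1.0, 0.004], [-0.008, 0.004, -1.0]]
ft_force: [7.7, 5.7, 0.6]
width: 0.0202
grasp_force: 35.0
```

```bash
python3 st.py
```

```text
t 12.1 th -0.7359091868730255 r 0.059650570044274195 Ftan 9.37702037421234 Frad 1.8415102293900887 torque [ 1.03967561 -1.51645206  0.00207071]
```

Call:
drive_tool:
  steps:
    - [-1, 4.5, -4.0, 0, 0]
    - [-1, 4.8, -3.5, 0, 0]
    - [-1, 5.2, -2.9, 0, 0]
    - [-1, 5.5, -2.5, 0, 0]

```text
t: 12.43
eef_pos: [0.6216, -0.0557, 0.2323]
tcp_rot: [[-1.0, -0.0, 0.009], [-0.0, 1.0, 0.001], [-0.009, 0.001, -1.0]]
ft_force: [10.2, 1.9, -2.4]
width: 0.0209
grasp_force: 35.0
```

```bash
python3 st.py
```

```text
t 12.4333 th -1.1398745130033523 r 0.06016719887208439 Ftan 10.104401849162773 Frad 2.5143977433988147 torque [ 0.27306667 -1.87433585 -0.01131238]
```

Call:
drive_tool:
  steps:
    - [-1, 5.7, -1.9, 0, 0]
    - [-1, 5.8, -1.3, 0, 0]
    - [-1, 6.0, -0.7, 0, 0]
    - [-1, 6.0, -0.2, 0, 0]

```text
t: 12.77
eef_pos: [0.5982, -0.0616, 0.2324]
tcp_rot: [[-1.0, 0.0, 0.009], [0.0, 1.0, -0.002], [-0.009, -0.002, -1.0]]
ft_force: [9.9, -3.7, -3.2]
width: 0.0203
grasp_force: 35.0
```

```bash
python3 st.py
```

```text
t 12.7667 th -1.5427564546195387 r 0.060613932838499585 Ftan 9.834760669433036 Frad 4.011696115250448 torque [-0.64053486 -1.8249286   0.04185242]
```

Call:
drive_tool:
  steps:
    - [-1, 6.0, 0.5, 0, 0]
    - [-1, 5.9, 1.1, 0, 0]
    - [-1, 5.7, 1.6, 0, 0]
    - [-1, 5.6, 2.2, 0, 0]

```text
t: 13.1
eef_pos: [0.5742, -0.0577, 0.2324]
tcp_rot: [[-1.0, 0.0, 0.008], [0.0, 1.0, -0.004], [-0.008, -0.004, -1.0]]
ft_force: [7.2, -8.0, -1.6]
width: 0.0207
grasp_force: 35.0
```

```bash
python3 st.py
```

```text
t 13.1 th -1.9452776640371077 r 0.06090024290314728 Ftan 9.636126204309841 Frad 4.8585236919853285 torque [-1.35871447 -1.44885584 -0.02860351]
```

Call:
drive_tool:
  steps:
    - [-1, 5.3, 2.8, 0, 0]
    - [-1, 5.1, 3.3, 0, 0]
    - [-1, 4.6, 3.7, 0, 0]
    - [-1, 4.3, 4.2, 0, 0]

```text
t: 13.43
eef_pos: [0.5535, -0.0444, 0.2322]
tcp_rot: [[-1.0, 0.0, 0.005], [0.0, 1.0, -0.006], [-0.005, -0.006, -1.0]]
ft_force: [4.0, -10.7, 0.6]
width: 0.0207
grasp_force: 35.0
```

```bash
python3 st.py
```

```text
t 13.4333 th -2.3521936287136045 r 0.06106554311614473 Ftan 10.37695372453843 Frad 4.733310992676997 torque [-1.86725433 -0.70019065 -0.01628672]
```

Call:
drive_tool:
  steps:
    - [-1, 3.8, 4.6, 0, 0]
    - [-1, 3.4, 5.0, 0, 0]
    - [-1, 2.8, 5.3, 0, 0]

```text
t: 13.68
eef_pos: [0.5428, -0.0301, 0.2322]
tcp_rot: [[-1.0, 0.0, 0.004], [0.0, 1.0, -0.007], [-0.004, -0.007, -1.0]]
ft_force: [2.5, -12.7, 1.2]
width: 0.0202
grasp_force: 35.0
```

```bash
python3 st.py
```

```text
t 13.6833 th -2.645682086614747 r 0.06108324018771968 Ftan 12.380863509204644 Frad 3.8591712760278325 torque [-2.43463363 -0.30740275 -0.02675644]
```

Call:
drive_tool:
  steps:
    - [-1, 2.3, 5.5, 0, 0]
    - [-1, 1.7, 5.8, 0, 0]

```text
t: 13.85
eef_pos: [0.5382, -0.0191, 0.2322]
tcp_rot: [[-1.0, 0.0, 0.003], [0.0, 1.0, -0.008], [-0.003, -0.008, -1.0]]
ft_force: [-0.2, -14.4, 2.7]
width: 0.0208
grasp_force: 35.0
```

```bash
python3 st.py
```

```text
t 13.85 th -2.8399910214561186 r 0.06103246218308937 Ftan 13.67257455038983 Frad 4.4289875486637085 torque [-2.70245166 -0.01993702  0.01526784]
```

About +4 N over free, some 80 N on the foot and mid-window. Let go and lift.

Call:
drive_tool:
  steps:
    - [-1, 0, 0, 0, 0]
    - [-1, 0, 0, 0, 0]
    - [0.1, 0, 0, 0, 0]
    - [0.1, 0, 0, 0, 0]
    - [0.1, 0, 0, 0, 0]
    - [0.1, 0, 0, 0, 0]
    - [0.1, 0, 0, -15, 0]
    - [0.1, 0, 0, -25, 0]
    - [0.1, 0, 0, -30, 0]
    - [0.1, 0, 0, -30, 0]

```text
t: 14.68
eef_pos: [0.5362, -0.0142, 0.3316]
tcp_rot: [[-1.0, -0.001, -0.002], [-0.001, 1.0, 0.001], [0.002, 0.001, -1.0]]
ft_force: [0.3, 0.6, -0.4]
width: 0.0481
grasp_force: 0.0
```

Call:
drive_tool:
  steps:
    - [0.1, 25, 0, -10, 0]
    - [0.1, 30, 0, 0, 0]
    - [0.1, 30, 0, 0, 0]
    - [0.1, 30, 0, 0, 0]
    - [0.1, 0, 0, 0, 0]
    - [0.1, 0, 0, 0, 0]

```text
t: 15.18
eef_pos: [0.421, -0.0144, 0.3415]
tcp_rot: [[-1.0, -0.0, 0.001], [-0.0, 1.0, 0.001], [-0.001, 0.001, -1.0]]
ft_force: [1.3, -0.5, 0.8]
width: 0.0484
grasp_force: 0.0
```

```bash
python3 st.py
python3 - <<'E'
from h import *
s=r.sense(); print(s['eef_pos'],s['ft_force'],s['width'])
p,d,W=cloud("scene"); cv2.imwrite("pics/s5.png",cv2.resize(p[100:320,90:350,::-1],None,fx=2,fy=2))
p,d,W=cloud("wrist"); V=W.reshape(-1,3);V=V[~np.isnan(V[:,0])]
k=V[(V[:,2]>.255)&(V[:,2]<.272)&(V[:,0]>.5)&(V[:,0]<.67)&(abs(V[:,1])<.1)]
if len(k): print("knob",np.arctan2(*(k.mean(0)[:2]-[.5965,-.001])[::-1]),len(k))
b=V[(V[:,2]>.035)&(V[:,2]<.045)&(abs(V[:,1])<.06)&(V[:,0]>.4)&(V[:,0]<.66)]
if len(b)>9: print(cv2.minAreaRect((b[:,:2]*1000).astype(np.float32)))
f=V[(V[:,2]>.046)&(V[:,2]<.07)&(V[:,0]>.55)&(V[:,0]<.63)&(abs(V[:,1])<.03)]
if len(f): print("foot",len(f),f.min(0),f.max(0))
E
```

```text
t 15.1833 th -3.065558161771447 r 0.17597123855679017 Ftan 0.6079789696658565 Frad -1.2605949094347813 torque [ 0.04188693 -0.04685633 -0.04627579]
[ 0.42103718 -0.014367    0.34145125] [ 1.3031356  -0.51046601  0.81726976] 0.04838123673007512
knob -2.878189553511105 52
((540.3510131835938, 1.6326770782470703), (64.04939270019531, 218.23655700683594), 89.18305969238281)
foot 260 [ 0.57748721 -0.02129184  0.04632721] [0.60775641 0.01708698 0.06998271]
```

View pics/s5.png

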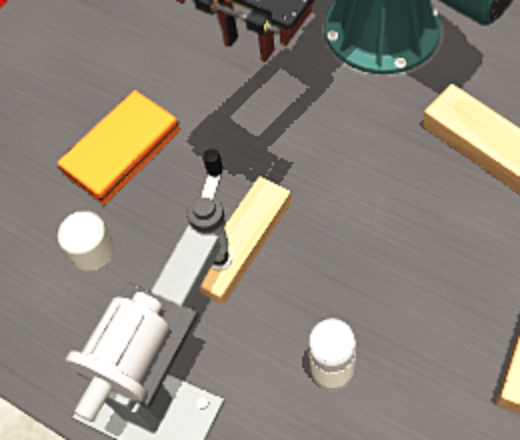

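The foot (220,262) sits on the block, with the arm clear and the case, can and filter in place. Knob angle gives about 90 N on the foot.

```bash
python3 -c "
from rig import r
print(r.job_done())"
```

```text
the job is handed in; nothing more can be done
None
```

The job is handed in: the smallest block lies flat under the jack foot, which bears on it with an estimated 90 N (crank about 4 N heavier than free). The knob is released, and the case, can and filter look unmoved in the last picture; the judge's verdict was not returned.

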